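# Tamper out of the half-covered tool box

### The arm

A 7-joint arm with a two-finger parallel gripper is mounted at the origin on a cart in front of the work surface, level with it; the furniture and walls round the work are solid. World frame = base frame: x ahead of the robot, y to its left, z up, the work surface at z = 0. Lengths are in m, angles in rad, forces in N, time in s.
With the tool pointing down it reaches from about 0.425 to 0.875 m from the base axis. Payload 4.7 kg.
Tool frame: the origin (TCP) lies where the fingers leave the gripper's body, on its centre line; the fingertips stand 70 mm ahead of it and the grasp point (between the pads) lies 51 mm ahead of it; z points along the fingers, y is the line along which they close (so a half turn about z gives the same grasp; the last joint's range is limited). The gripper opens to 87 mm and grips with 3 to 60 N. Pads are 19 mm wide; open, the fingers measure 117 mm over their backs; the gripper's body (75 mm by 190 mm) begins 51 mm behind the grasp point.
Start: joints at [-1.15, 0.321, -0.07, 1.45, 0.023, 1.371, -0.057], TCP at [0.257, 0.597, 0.292] pointing down, gripper open.
Joint ranges: [-2.86, 2.86], [-0.3, 2.09], [-1.38, 1.24], [0.06, 2.45], [-1.56, 4.7], [0.09, 2.05], [-2.69, 2.69]. Speed limits (rad/s): [2.57, 2.57, 3.14, 3.14, 3.14, 3.14, 3.14].

### API

Orientations are given as a rotation vector (axis times angle).
In Python, from bench import ctrl gives the robot as it stands.
- The arm moves only by the tool drive_tool, never from a script. Its argument "motion" is a list of rows, each a list of 3 entries, a list of its own where there are three numbers: the shift along the tool's x, y, z in cm, then the turn, a rotation vector about the tool's x, y, z in degrees, then the opening, from -1 (shut) to 1 (fully open). In form: [[[x, y, z], [ax, ay, az], claw], ...]. A call has 1 to 12 rows; each row shifts and turns the commanded pose from where the row before left it, along the tool's axes as they then stand; what a row does not reach is not made up. A row lasts 1/8 s, in which the tool goes at most 62.5 mm and 10.7 degrees, less where a joint would pass 70% of its speed; a pose out of reach is approached as far as the arm can. A call with a gripper value outside its range is refused whole. The fingers move at their own pace and stop on an object; "force" is the grip in N (left out, the last holds). Time passes only in rows, so rows that do not move let the fingers close. It gives the time, the measured TCP pose, the force, the opening and the grip force at its end, in the units of the state.
- ctrl.get_state(): the state, without advancing time (a new reading comes with each control period).
- ctrl.get_image(name): name is "scene" or "top" or "wrist"; returns the picture (384x512x3 uint8, red, green, blue); there is no depth.
- ctrl.calibration(name): a dict with "K" (3x3 intrinsics, pixels), "origin" and "attitude" of the camera in the world; the wrist camera has in their place "tool_from_camera" (4x4, takes a point from camera to tool coordinates, whose origin is the TCP and whose axes are the flange's). Camera axes: x right, y up, looking along -z (the intrinsics and any distortion apply to the point x, -y, -z); pixel columns grow to the right and rows downward; lengths in m; the calibration is good to about 2 mm. A picture is of the moment at which its call begins: read the wrist's pose just before it. calibration takes no time and is no camera call.
- ctrl.close_job(): hands the job in; it is judged then, once.
The state is a dict: "time": time; "joint_positions": joint angles; "qd": joint speeds; "joint_torque": joint torques, N m; "position": TCP position; "tool_rot": TCP orientation; "ft_force": force on the tool from outside, world axes, zero at the start; "torque": the same for the moment, N m; "grip_width": opening from 0.0 (shut) to 1.0 (fully open); "grip_force": force on a finger pad.
Only numpy, scipy, OpenCV 4.12 (cv2) and the standard library are available. Lean on these libraries where they do the work, as an engineer would, in place of code of your own. Each camera call takes 0.05 s, during which the arm holds its last target. There are 200 camera calls.

### The job

Slide the flat cover of the steel tool box fully open, then fetch the black jar tamper out: it is longer than the mouth of the box, so raise its collared end and draw it out slantwise from under the fixed hood. Finish while still holding the tamper in the gripper, at rest, with all of it at least 6 cm above the rim of the box, the cover still open; leave the spice jar, jigger and milk jug where they stand.

Things in the scene. Friction and masses are not known exactly. Their poses are not given: they have to be found in the camera images.
- tool_box: Steel box fixed to the worktop, 160 (x) x 300 (y) x 69 mm high, walls 5 mm, inner floor at z = 4 mm. Origin: centre of underside; y along its length. A fixed hood flush with the rim (underside z = 66 mm) covers the end from y = -150 to -50 mm; the mouth, y = -50 to +145 mm, is open but for the sliding cover.
- cover (a joint): Flat aluminium cover, 168 x 205 x 3 mm, top 73 mm above the worktop; slides along the box's y axis on the rim. 0 = closed over the mouth, 0.19 m = fully open (slid to the box's -y, over and past the hood; its +y edge then at the hood's edge). Stays where it is left; about 2 N moves it.
- cover_grip (a point): Top centre of the cover's black upright grip bar: 60 mm along the box's x, 14 mm thick along its y, 30 mm tall (top 103 mm above the worktop). With the cover closed it is at y = +87.5 mm in the box frame. Moves with the cover.
- tamper: Black jar tamper, 268 mm long, 0.13 kg. x axis along it: round shaft 26 mm dia. from x = -29 to the tip at +134 mm; collar 60 mm dia. x = -34 to -53; handle 30 mm dia. x = -61 to -134. Balances near x = 0. Rests on collar and tip, shaft rising 5 degrees to the collar (shaft axis 26 mm above the floor at x = -8). Origin below its middle. Tip under the hood, collar and handle in the mouth.
- tamper_tip (a point): Centre of the tip end of the tamper's shaft (13 mm radius), the end under the hood.
- tamper_butt (a point): Centre of the handle end of the tamper (15 mm radius), the end in the mouth.
- spice_jar: Bystander: clear spice jar with a dark screw cap, 44 mm diameter, 105 mm high, standing beyond the box; origin at the centre of its underside.
- jigger: Bystander: steel double-cone jigger, 46 mm diameter, 78 mm high; origin at the centre of its underside.
- milk_jug: Bystander: steel milk jug, 101 x 69 x 92 mm high; origin at the centre of its underside.

How it is judged:
By the outcome, as a careful person would: the job done as asked, in the order asked, and still so for the second after the job is handed in, while the arm keeps its last pose, push and grip.
It also fails if it takes over 48 s, if anything falls off the work surface, if the arm or the gripper's body presses on something with over 40 N, if the wrist force passes 120 N, or if a joint passes its speed limit or range.

## Working session

There is one attempt and no reset: what is moved stays moved. The work goes in short steps, Python scripts to look and compute and a tool call to move; the robot and the scene stay as the last step left them, time stands still between calls to the robot, and variables do not carry over. Pictures are saved under pics/ and viewed, at most 10 in all, crops included, and the job is handed in when it is done.

Besides the shell and the picture viewer there is one more tool, called after "Emit:" as a command line: name --argument value ..., lists and objects as JSON in quotes. drive_tool: Moves the arm, as the interface text tells. Its arguments: {"type":"object","properties":{"motion":{"type":"array","items":{"type":"array"}},"force":{"type":"number"}},"required":["motion"]}

```bash
ls; mkdir -p pics
python3 - <<'E'
from bench import ctrl
import cv2,numpy as np
s=ctrl.get_state();print(s)
for n in("scene","top","wrist"):
    im=ctrl.get_image(n);cv2.imwrite(f"pics/{n}0.png",im[...,::-1])
    print(n,ctrl.calibration(n))
a=np.hstack([cv2.imread(f"pics/{n}0.png") for n in("scene","top")])
cv2.imwrite("pics/a0.png",cv2.resize(a,(800,300),interpolation=cv2.INTER_AREA))
E
```

```text
pics
{'time': 0.0, 'joint_positions': array([-1.14990071,  0.32178608, -0.0700996 ,  1.45165992,  0.02261015,
        1.37080814, -0.05689062]), 'qd': array([ 0.00042861, -0.00108395,  0.00038724,  0.00186398,  0.00107943,
       -0.00118322,  0.00058207]), 'joint_torque': array([-4.12465515e-04, -4.91285741e+01, -4.03520074e-01, -3.12522054e+01,
       -6.37146877e-02,  4.38310322e-02,  1.78518139e-04]), 'position': array([0.25705243, 0.59655487, 0.29119306]), 'tool_rot': array([-6.34454457e-01, -3.07657753e+00,  2.91165368e-03]), 'ft_force': array([ 0.58352455, -0.03197187, -0.29698326]), 'torque': array([-0.02031005,  0.00084943, -0.01001565]), 'grip_force': 0.0, 'grip_width': 1.001672748316951}
scene {'K': array([[463.64201368,   0.        , 251.58445525],
       [  0.        , 463.64201368, 183.82054456],
       [  0.        ,   0.        ,   1.        ]]), 'origin': array([-0.13547874,  0.64338699,  0.48693742]), 'attitude': array([ 0.64874715, -1.22468852, -1.89164283])}
top {'K': array([[418.62452636,   0.        , 253.6841827 ],
       [  0.        , 418.62452636, 190.84337995],
       [  0.        ,   0.        ,   1.        ]]), 'origin': array([0.54128688, 0.10413643, 1.03865089]), 'attitude': array([ 0.07340156, -0.06867985, -1.56995602])}
wrist {'K': array([[278.66503772,   0.        , 255.91339833],
       [  0.        , 278.66503772, 185.21619217],
       [  0.        ,   0.        ,   1.        ]]), 'tool_from_camera': array([[-8.60564304e-04,  9.54382881e-01,  2.98584287e-01,
         8.32512589e-02],
       [ 9.99999616e-01,  7.71299406e-04,  4.16796963e-04,
         1.20383055e-04],
       [ 1.67486004e-04,  2.98584530e-01, -9.54383178e-01,
        -9.30270657e-02],
       [ 0.00000000e+00,  0.00000000e+00,  0.00000000e+00,
         1.00000000e+00]])}
```

View pics/top0.png

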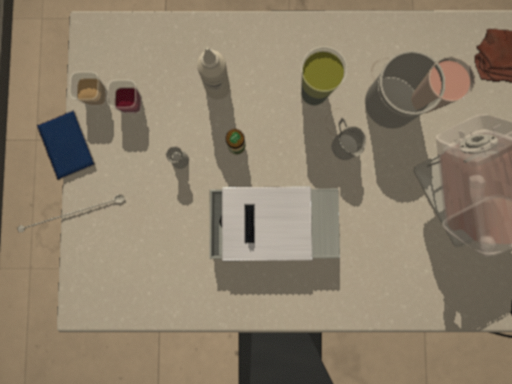

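View pics/scene0.png

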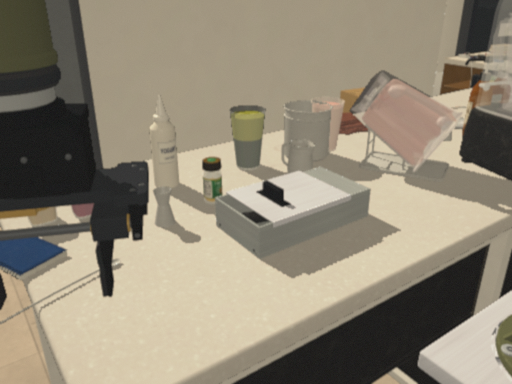

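The top view shows the box at cols 210–340, rows 187–260 (hood to the right, so the box's +y is image left, about world +y). The grip bar is at (249,223). The cover is already slightly open, with its +y edge at col 221. The jar is at (235,138), the jigger at (176,155) and the jug at (350,140).

```bash
cat > h.py <<'E'
import numpy as np,cv2
from scipy.spatial.transform import Rotation as R
from bench import ctrl
def cam(n,s=None):
    c=ctrl.calibration(n)
    if n!="wrist": return c["K"],R.from_rotvec(c["attitude"]).as_matrix(),c["origin"]
    T=c["tool_from_camera"];Rt=R.from_rotvec(s["tool_rot"]).as_matrix()
    return c["K"],Rt@T[:3,:3],Rt@T[:3,3]+s["position"]
def onplane(n,px,z,s=None):
    K,A,o=cam(n,s);out=[]
    for u,v in np.atleast_2d(px):
        d=A@np.array([(u-K[0,2])/K[0,0],-(v-K[1,2])/K[1,1],-1]);out.append(o+d*(z-o[2])/d[2])
    return np.array(out)
def blobs(m,amin=60):
    n,l,st,c=cv2.connectedComponentsWithStats(m.astype(np.uint8));
    return [(st[i],c[i],cv2.minAreaRect(np.argwhere(l==i)[:,::-1].astype(np.float32))) for i in range(1,n) if st[i][4]>amin]
E
python3 - <<'E'
from h import *
im=cv2.imread("pics/top0.png");sub=im[170:280,195:350]
dark=(sub.max(2)<45);wh=(sub.min(2)>165)
for nm,m in(("dark",dark),):
  for st,c,r in blobs(m,40):
    print(nm,st,c+[195,170],r); print(onplane("top",c+[195,170],0.103))
print("box corners z.069",onplane("top",[[210,188],[340,188],[340,259],[210,260]],0.069).round(3))
print("cover z.073",onplane("top",[[221,187],[311,187],[311,260],[221,261]],0.073).round(3))
print(sub[20,::3].mean(1).astype(int)); print(sub[:,100].mean(1).astype(int)); print(sub[:,135].mean(1).astype(int))
print(onplane("top",[[235,138]],.105),onplane("top",[[350,140]],.09),onplane("top",[[176,155]],.07))
cv2.imwrite("pics/z.png",cv2.resize(sub,None,fx=5,fy=5,interpolation=cv2.INTER_CUBIC))
E
```

```text
dark [ 51  36   8  36 268] [249.23880597 224.09701493] ((54.5, 53.5), (35.0, 7.0), 90.0)
[[0.55175456 0.11686255 0.103     ]]
box corners z.069 [[ 0.636  0.209  0.069]
 [ 0.636 -0.094  0.069]
 [ 0.472 -0.091  0.069]
 [ 0.47   0.207  0.069]]
cover z.073 [[ 0.638  0.183  0.073]
 [ 0.638 -0.026  0.073]
 [ 0.47  -0.024  0.073]
 [ 0.468  0.182  0.073]]
[153 151 154 151 154 139 136 125 125 152 176 177 176 175 175 173 174 172
 173 172 172 171 171 170 171 171 170 170 169 169 169 169 169 168 168 170
 170 171 168 129 128 121 122 118 118 120 119 121 138  95  97  95]
[151 151 152 152 154 156 156 156 155 154 152 151 151 151 150 156 171 179
 176 170 169 167 166 167 169 170 170 170 171 170 171 171 170 169 170 169
 168 168 171 171 173 172 171 170 169 169 168 169 169 169 171 174 174 173
 173 172 172 171 171 174 174 172 173 173 173 173 171 170 171 171 173 173
 174 174 173 171 171 171 172 171 172 175 176 175 173 172 171 171 168 151
 123 102  93  95  96  96  96  96  95  95  95  96  95  97  98  97  94  95
  98  99]
[ 95  97  96  95  95  96  98  96  96  94  97  96  96  97  97  97  95 100
 115 122 120 119 123 123 124 122 123 123 122 124 122 124 124 124 124 125
 124 124 125 124 124 124 125 124 125 124 126 125 126 127 124 126 125 125
 126 127 127 125 127 126 127 127 127 128 128 127 127 127 127 127 128 127
 129 127 128 126 127 127 128 127 127 127 129 128 129 133 129 114 102  96
  94  95  94  96  95  98  97  94  96  96  93  96  96  94  93  95  95  94
  95  95]
[[0.74620865 0.14924644 0.105     ]] [[ 0.74460431 -0.11448649  0.09      ]] [[0.71355243 0.28903336 0.07      ]]
```

View pics/z.png

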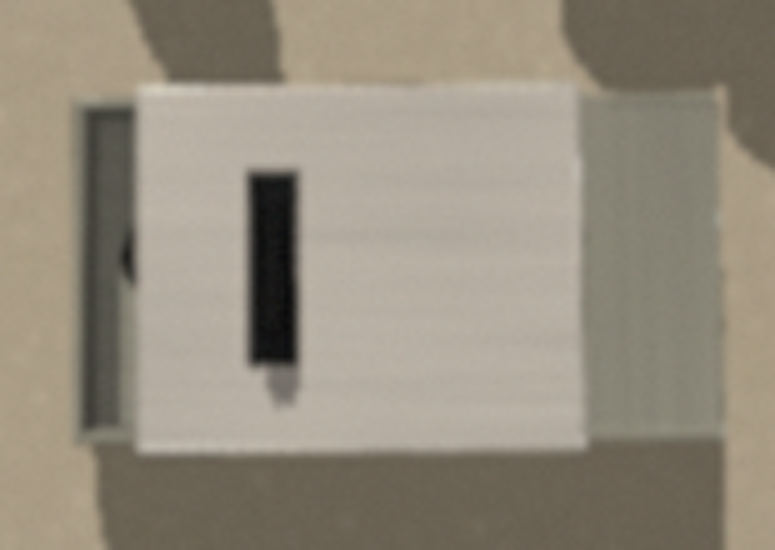

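Emit:
drive_tool --motion '[[[-3.7, -2.37, 0.34], [0, 0, 0], -1], [[-3.7, -2.37, 0.34], [0, 0, 0], -1], [[-3.7, -2.37, 0.34], [0, 0, 0], -1], [[-3.7, -2.37, 0.34], [0, 0, 0], -1], [[-3.7, -2.37, 0.34], [0, 0, 0], -1], [[-3.7, -2.37, 0.34], [0, 0, 0], -1], [[-3.7, -2.37, 0.34], [0, 0, 0], -1], [[-3.7, -2.37, 0.34], [0, 0, 0], -1], [[-3.7, -2.37, 0.34], [0, 0, 0], -1], [[-3.7, -2.37, 0.34], [0, 0, 0], -1], [[-3.7, -2.37, 0.34], [0, 0, 0], -1], [[-3.7, -2.37, 0.34], [0, 0, 0], -1]]' --force 20

```text
time: 1.65
position: [0.5529, 0.1589, 0.2512]
tool_rot: [-0.634, -3.077, -0.0]
ft_force: [-0.1, -0.4, 0.2]
grip_width: 0.007
grip_force: 0.0
```

Emit:
drive_tool --motion '[[[0, 0, 0], [0, 0, -10.3], -1], [[0, 0, 0], [0, 0, -10.3], -1], [[0, 0, 0], [0, 0, -10.3], -1], [[0, 0, 0], [0, 0, -10.3], -1], [[0, 0, 0], [0, 0, -10.3], -1], [[0, 0, 0], [0, 0, -10.3], -1], [[0, 0, 0], [0, 0, -10.3], -1], [[0, 0, 0], [0, 0, -10.3], -1], [[0, 0, 0], [0, 0, -10.3], -1], [[0, 0, 0], [0, 0, -10.3], -1], [[0, 0, 0], [0, 0, -10.3], -1], [[0, 0, 0], [0, 0, 0], -1]]'

```text
time: 3.15
position: [0.5511, 0.1595, 0.2426]
tool_rot: [2.071, -2.337, -0.004]
ft_force: [0.5, -0.9, -0.2]
grip_width: 0.002
grip_force: 0.0
```

Run:
```python
from h import *
s=ctrl.get_state();print(s["time"],s["position"],R.from_rotvec(s["tool_rot"]).as_matrix().round(3),s["joint_positions"].round(2),s["grip_width"])
im=ctrl.get_image("wrist");cv2.imwrite("pics/w1.png",im[...,::-1])
```

```text
3.15 [0.55110841 0.15946703 0.2426486 ] [[-0.12  -0.993 -0.016]
 [-0.993  0.12  -0.011]
 [ 0.013  0.014 -1.   ]] [-0.2   0.21 -0.14  1.7   0.04  1.26  2.66] 0.0020427134073891257
```

View pics/w1.png

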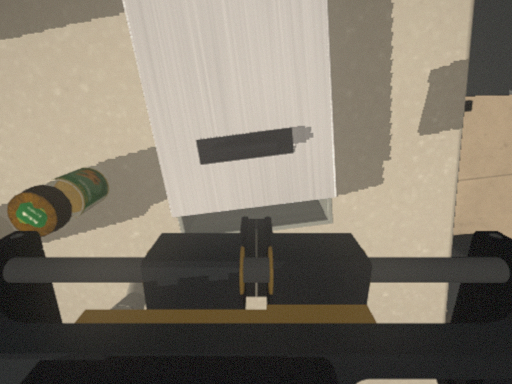

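The wrist view shows the bar at (245,145) and the box mouth slit at (255,218). Joint 7 has reached its limit, so I'll use the half-turn equivalent, with tool x along +y.

Emit:
drive_tool --motion '[[[0, 0, 0], [0, 0, 10.2], -1], [[0, 0, 0], [0, 0, 10.2], -1], [[0, 0, 0], [0, 0, 10.2], -1], [[0, 0, 0], [0, 0, 10.2], -1], [[0, 0, 0], [0, 0, 10.2], -1], [[0, 0, 0], [0, 0, 10.2], -1], [[0, 0, 0], [0, 0, 10.2], -1], [[0, 0, 0], [0, 0, 10.2], -1], [[0, 0, 0], [0, 0, 10.2], -1], [[0, 0, 0], [0, 0, 10.2], -1], [[0, 0, 0], [0, 0, 10.2], -1], [[0, 0, 0], [0, 0, 10.2], -1]]'

```text
time: 4.7
position: [0.5518, 0.1592, 0.2438]
tool_rot: [-1.064, -2.948, 0.025]
ft_force: [-1.3, -0.5, 0.9]
grip_width: 0.004
grip_force: 0.0
```

Emit:
drive_tool --motion '[[[0, 0, 0], [0, 0, 10.2], -1], [[0, 0, 0], [0, 0, 10.2], -1], [[0, 0, 0], [0, 0, 10.2], -1], [[0, 0, 0], [0, 0, 10.2], -1], [[0, 0, 0], [0, 0, 10.2], -1], [[0, 0, 0], [0, 0, 0], -1]]'

```text
time: 5.45
position: [0.5517, 0.1594, 0.2438]
tool_rot: [-2.225, -2.217, 0.028]
ft_force: [0.6, -0.3, -0.2]
grip_width: 0.007
grip_force: 0.0
```

Run:
```python
from h import *
s=ctrl.get_state();print(s["time"],s["position"],R.from_rotvec(s["tool_rot"]).as_matrix().round(3),s["joint_positions"].round(2),s["grip_width"])
```

```text
5.45 [0.55173903 0.15939492 0.24383542] [[ 0.004  1.    -0.013]
 [ 1.    -0.004 -0.013]
 [-0.013 -0.013 -1.   ]] [-0.46  0.2   0.14  1.7  -0.02  1.26 -0.31] 0.006863428366754418
```

Emit:
drive_tool --motion '[[[0, 0, 3.2], [0, 0, 0], -1], [[0, 0, 3.2], [0, 0, 0], -1], [[0, 0, 3.0], [0, 0, 0], -1], [[-1, 0, 0], [0, 0, 0], -1], [[-1, 0, 0], [0, 0, 0], -1], [[-1.5, 0, 0], [0, 0, 0], -1], [[-2, 0, 0], [0, 0, 0], -1], [[-2, 0, 0], [0, 0, 0], -1], [[-2, 0, 0], [0, 0, 0], -1], [[-2, 0, 0], [0, 0, 0], -1], [[-2, 0, 0], [0, 0, 0], -1], [[-2, 0, 0], [0, 0, 0], -1]]'

```text
time: 6.95
position: [0.5493, 0.0021, 0.1512]
tool_rot: [-2.225, -2.215, 0.029]
ft_force: [2.4, 1.7, -1.1]
grip_width: 0.006
grip_force: 1.1
```

Run:
```python
from h import *
s=ctrl.get_state();print(s["ft_force"])
im=ctrl.get_image("scene");cv2.imwrite("pics/s2.png",im[...,::-1])
```

```text
[ 2.3797731   1.68783829 -1.12363187]
```

View pics/s2.png

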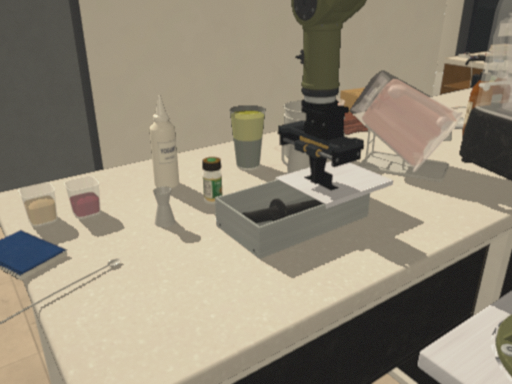

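The cover is sliding with the push at the bar (325,180), and the tamper now shows in the mouth, its collar near (283,207). I'll keep pushing in small steps to the stop.

Emit:
drive_tool --motion '[[[-1, 0, 0], [0, 0, 0], -1], [[-1, 0, 0], [0, 0, 0], -1], [[-0.5, 0, 0], [0, 0, 0], -1], [[-0.3, 0, 0], [0, 0, 0], -1], [[0, 0, 0], [0, 0, 0], -1]]'

```text
time: 7.62
position: [0.5492, -0.0238, 0.1514]
tool_rot: [-2.224, -2.216, 0.029]
ft_force: [-0.0, 3.4, -2.7]
grip_width: 0.003
grip_force: 1.5
```

Emit:
drive_tool --motion '[[[-0.3, 0, 0], [0, 0, 0], -1], [[-0.3, 0, 0], [0, 0, 0], -1], [[-0.3, 0, 0], [0, 0, 0], -1], [[0, 0, 0], [0, 0, 0], -1]]'

```text
time: 8.12
position: [0.5491, -0.0247, 0.1515]
tool_rot: [-2.213, -2.216, 0.019]
ft_force: [-1.6, 18.0, -1.0]
grip_width: 0.004
grip_force: 9.0
```

Emit:
drive_tool --motion '[[[2, 0, 0], [0, 0, 0], -1], [[2, 0, -2], [0, 0, 0], 0.4], [[3, 0, -4], [0, 0, 0], 0.4], [[4, 0, -4], [0, 0, 0], 0.4], [[4, 0, -2], [0, 0, 0], 0.4], [[2, 0, 0], [0, 0, 0], 0.4], [[0, 0, 0], [0, 0, 0], 0.4]]'

```text
time: 9.0
position: [0.5513, 0.1384, 0.2684]
tool_rot: [-2.223, -2.218, 0.032]
ft_force: [-0.6, -0.7, -0.3]
grip_width: 0.604
grip_force: 0.0
```

Run:
```python
from h import *
s=ctrl.get_state();im=ctrl.get_image("wrist")[...,::-1].copy();cv2.imwrite("pics/w3.png",im);np.save("w3.npy",np.r_[s["position"],s["tool_rot"]])
print(s["position"],s["tool_rot"],s["grip_width"])
t=ctrl.get_image("top")[...,::-1];cv2.imwrite("pics/t3.png",t)
```

```text
[0.5512802  0.13842484 0.26837839] [-2.22269211 -2.21828652  0.03220866] 0.603791718940938
```

View pics/w3.png

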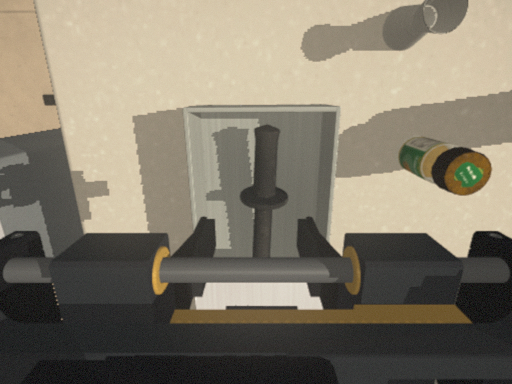

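The tamper lies along the box: butt at (266,128), collar centre at (264,196), shaft at (262,240). The +y rim is at row 107, cols 185–338.

Run:
```python
from h import *
v=np.load("w3.npy");s=dict(position=v[:3],tool_rot=v[3:])
for p,z in(((266,129),.041),((265,155),.039),((264,196),.033),((262,240),.03),((185,107),.069),((338,107),.069)):print(p,onplane("wrist",p,z,s).round(4))
im=cv2.imread("pics/w3.png")
for r in(135,145,155,165,175,215,230):
    x=np.where(im[r,225:300].max(1)<75)[0]+225;print(r,x.min(),x.max(),len(x))
```

```text
(266, 129) [[0.5585 0.1847 0.041 ]]
(265, 155) [[0.5577 0.1544 0.039 ]]
(264, 196) [[0.5569 0.101  0.033 ]]
(262, 240) [[0.5547 0.0374 0.03  ]]
(185, 107) [[0.4759 0.2101 0.069 ]]
(338, 107) [[0.63   0.2097 0.069 ]]
135 256 277 11
145 256 276 11
155 255 275 16
165 255 275 16
175 254 273 19
215 255 271 12
230 254 299 11
```

Emit:
drive_tool --motion '[[[0, 0.6, 3.6], [0, 0, 1.5], 0.4], [[0, 0, 4], [0, 0, 0], 0.4], [[0, 0, 4], [0, 0, 0], 0.4], [[0, 0, 3.4], [0, 0, 0], 0.4], [[0, 0, 2], [0, 0, 0], 0.4], [[0, 0, 1], [0, 0, 0], 0.4], [[0, 0, 0], [0, 0, 0], 0.4]]'

```text
time: 9.98
position: [0.555, 0.1342, 0.0889]
tool_rot: [-2.256, -2.185, 0.032]
ft_force: [0.1, 0.1, -0.2]
grip_width: 0.695
grip_force: 0.0
```

Emit:
drive_tool --motion '[[[0.1, 0.2, 0], [0, 0, 0], -1], [[0, 0, 0], [0, 0, 0], -1], [[0, 0, 0], [0, 0, 0], -1], [[0, 0, 0], [0, 0, 0], -1], [[0, 0, 0], [0, 0, 0], -1], [[0, 0, 0], [0, 0, 0], -1]]' --force 50

```text
time: 10.72
position: [0.5575, 0.1368, 0.0898]
tool_rot: [-2.254, -2.187, 0.028]
ft_force: [-0.6, 0.5, 1.0]
grip_width: 0.296
grip_force: 50.0
```

Emit:
drive_tool --motion '[[[-0.18, 0, -0.8], [0, 2.2, 0], -1], [[-0.16, 0, -0.8], [0, 2.2, 0], -1], [[-0.13, 0, -0.8], [0, 2.2, 0], -1], [[-0.1, 0, -0.8], [0, 2.2, 0], -1], [[-0.06, 0, -0.8], [0, 2.2, 0], -1], [[-0.03, 0, -0.8], [0, 2.2, 0], -1], [[0, 0, 0], [0, 0, 0], -1]]'

```text
time: 11.6
position: [0.5578, 0.125, 0.137]
tool_rot: [-2.138, -2.066, -0.219]
ft_force: [-0.1, 0.0, -2.1]
grip_width: 0.29
grip_force: 50.0
```

Run:
```python
from h import *
s=ctrl.get_state();print(s["position"],R.from_rotvec(s["tool_rot"]).as_matrix().round(3),s["torque"],s["joint_positions"].round(2))
a=ctrl.get_image("scene")[120:270,180:400,::-1];b=ctrl.get_image("wrist")[:,:,::-1]
a=cv2.resize(a,(440,300));b=cv2.resize(b,(360,270));o=np.zeros((300,800,3),np.uint8);o[:,:440]=a;o[:270,440:]=b;cv2.imwrite("pics/c4.png",o)
```

```text
[0.55784281 0.12496368 0.13702747] [[ 0.035  0.999 -0.006]
 [ 0.976 -0.033  0.216]
 [ 0.216 -0.013 -0.976]] [-0.3884995  -0.00262708 -0.00078936] [-0.25  0.27  0.1   1.86 -0.29  1.01 -0.03]
```

View pics/c4.png

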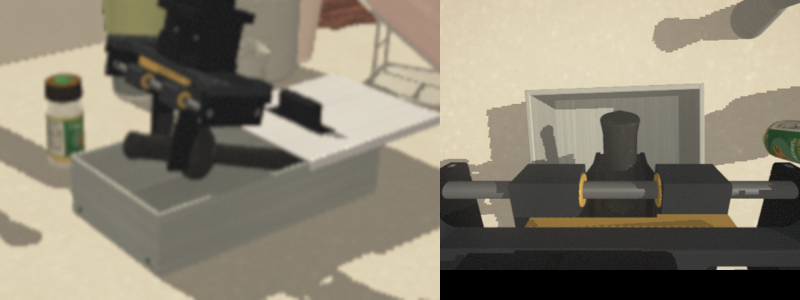

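The tamper is held and tilted: collar raised at (200,155) in the crop, shaft running under the cover edge at (310,155). Next I'll draw it out along its own slant.

Emit:
drive_tool --motion '[[[1, 0, -0.1], [0, 0, 0], -1], [[1.2, 0, -0.12], [0, 0, 0], -1], [[1.5, 0, -0.15], [0, 0, 0], -1], [[0, 0, 0], [0, 0, 0], -1]]'

```text
time: 12.2
position: [0.5588, 0.1641, 0.1493]
tool_rot: [-2.131, -2.072, -0.221]
ft_force: [0.7, 0.5, -2.5]
grip_width: 0.294
grip_force: 50.0
```

Emit:
drive_tool --motion '[[[1.5, 0, -0.15], [0, 0, 0], -1], [[1.5, 0, -0.15], [0, 0, 0], -1], [[1.5, 0, -0.15], [0, 0, 0], -1], [[1.5, 0, -0.15], [0, 0, 0], -1], [[1.5, 0, -0.15], [0, 0, 0], -1], [[0, 0, 0], [0, 0, 0], -1]]'

```text
time: 12.95
position: [0.5613, 0.235, 0.1727]
tool_rot: [-2.132, -2.071, -0.221]
ft_force: [-0.3, -1.0, -1.8]
grip_width: 0.291
grip_force: 50.0
```

Run:
```python
from h import *
a=ctrl.get_image("scene")[100:270,160:400,::-1];b=ctrl.get_image("top")[150:280,180:350,::-1]
a=cv2.resize(a,(424,300));b=cv2.resize(b,(376,288));o=np.zeros((300,800,3),np.uint8);o[:,:424]=a;o[:288,424:]=b;cv2.imwrite("pics/c5.png",o)
```

```text
(no output)
```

View pics/c5.png

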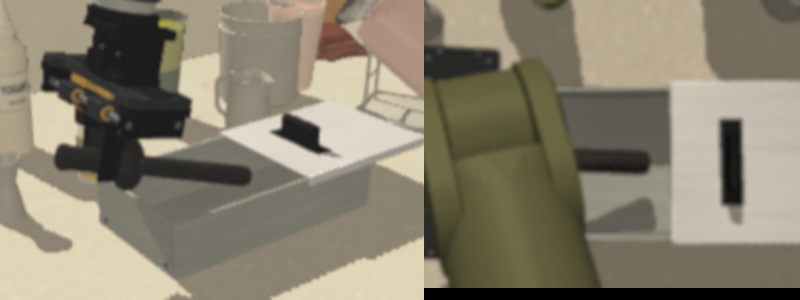

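The tip is about 2 cm clear of the hood edge (right crop, tip at col 650, cover edge at 670). Now I'll lift straight up.

Emit:
drive_tool --motion '[[[0.4, 0, -1.0], [0, 0, 0], -1], [[0.5, 0, -2.4], [0, 0, 0], -1], [[0.5, 0, -2.4], [0, 0, 0], -1], [[0.5, 0, -2.4], [0, 0, 0], -1], [[0.5, 0, -2.4], [0, 0, 0], -1], [[0.5, 0, -2.4], [0, 0, 0], -1], [[0.4, 0, -2], [0, 0, 0], -1], [[0.1, 0, -1], [0, 0, 0], -1], [[0, 0, 0], [0, 0, 0], -1], [[0, 0, 0], [0, 0, 0], -1], [[0, 0, 0], [0, 0, 0], -1], [[0, 0, 0], [0, 0, 0], -1]]'

```text
time: 14.55
position: [0.5633, 0.2315, 0.335]
tool_rot: [-2.135, -2.068, -0.218]
ft_force: [0.2, 0.0, -1.5]
grip_width: 0.295
grip_force: 50.0
```

Run:
```python
from h import *
s=ctrl.get_state();print(s["time"],s["position"],s["tool_rot"],abs(s["qd"]).max(),s["grip_width"])
im=ctrl.get_image("scene")[...,::-1];t=ctrl.get_image("top")[...,::-1];cv2.imwrite("pics/t6.png",t)
cv2.imwrite("pics/s6.png",np.hstack([cv2.resize(im,(400,300)),cv2.resize(t,(400,300))]))
# predicted tip in scene/top px
K,A,o=cam("scene")
for p in((.56,.04,.06+.157),(.56,.04,.129)):
    q=A.T@(np.array(p)-o);print(K[0,2]+K[0,0]*q[0]/-q[2],K[1,2]-K[1,1]*q[1]/-q[2])
```

```text
14.55 [0.56334183 0.23150374 0.33497668] [-2.13508626 -2.06761862 -0.21783443] 0.0029525260630365907 0.2946559614410098
301.53904449190134 122.05854126177634
299.95914025528174 162.28908490122163
```

View pics/s6.png

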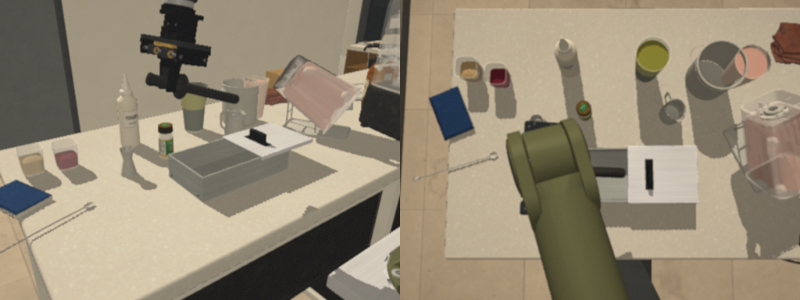

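The tip appears at scene pixel (304,125), which matches a height of about 0.21 m, well above the 0.129 m needed. The cover is at its stop (edge y≈0.018, as expected for fully open), and the bystanders haven't moved.

```bash
python3 -c "
from bench import ctrl
print(ctrl.close_job())"
```

```text
the job is handed in; nothing more can be done
None
```

The job is handed in at about 15 s of the 48 s: the cover is open against its stop, and the gripper is holding the tamper at rest, tip about 0.21 m above the worktop (14 cm above the rim), with the jar, jigger and jug left where they stood.

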